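# Close the blade case with its tongued cover board

### The arm

A 6-joint arm with a two-finger parallel gripper is mounted at the origin on the work surface. World frame = base frame: x ahead of the robot, y to its left, z up, the work surface at z = 0. Lengths are in m, angles in rad, forces in N, time in s.
With the tool pointing down it reaches from about 0.3 to 0.875 m from the base axis. Payload 6.4 kg.
Tool frame: the origin (TCP) lies between the finger pads; the fingertips stand 17 mm ahead of it and the grasp point (between the pads) lies 2 mm behind it; z points along the fingers, y is the direction in which the jaws open and shut (so a half turn about z gives the same grasp; the last joint's range is limited). The gripper opens to 88 mm and grips with 3 to 60 N. Pads are 18 mm wide; open, the fingers measure 123 mm over their backs; the gripper's body (75 mm by 187 mm) begins 45 mm behind the grasp point.
Start: joints at [-1.323, 0.181, 1.607, -0, 1.354, -0.206], TCP at [0.252, -0.517, 0.223] pointing down, gripper open.
Joint ranges: [-2.99, 2.99], [-0.89, 2.07], [0.3, 2.58], [-1.14, 4.28], [0, 2.63], [-3.12, 3.12]. Speed limits (rad/s): [2.57, 2.57, 3.01, 3.14, 3.14, 3.14].

### API

Orientations are given as a unit quaternion [x, y, z, w].
In Python, from station import env gives the robot as it stands. The module is installed in compiled form; this text tells all that it offers.
- The arm moves only by the shell command python3 -m jog 'ROWS' [FORCE]. ROWS is JSON, a list of rows, each an object of numbers: "x", "y", "z": the shift along the tool's x, y, z in cm; "wx", "wy", "wz": the turn, a rotation vector about the tool's x, y, z in degrees; "hand": the opening, from 0 (shut) to 1 (fully open). In form: [{"x": .., "y": .., "z": .., "wx": .., "wy": .., "wz": .., "hand": ..}, ...]. A call has exactly 5 rows; each row shifts and turns the commanded pose from where the row before left it, along the tool's axes as they then stand; what a row does not reach is not made up. A row lasts 1/10 s, in which the tool goes at most 50 mm and 8.59 degrees, less where a joint would pass 70% of its speed; a pose out of reach is approached as far as the arm can. A call is refused whole if a number of a shift passes 5 or a number of a turn 8.59, either way. A call with a gripper value outside its range is refused whole. The fingers move at their own pace and stop on an object; FORCE is the grip in N (left out, the last holds). Time passes only in rows, so rows that do not move let the fingers close, or fill a call up. It gives the time, the measured TCP pose, the force and the opening at its end, in the units of the state.
- env.read_state(): the state, without advancing time (a new reading comes with each control period).
- env.camera(name): name is "scene" or "side" or "wrist"; returns (picture, depth): 400x640x3 uint8, blue, green, red; 400x640 float32, m along the optical axis (not along the pixel's ray), 0 where there is no reading.
- env.get_calibration(name): a dict with "K" (3x3 intrinsics, pixels), "view" (4x4, takes a point from world to camera coordinates). Camera axes: x right, y down, z forward; pixel columns grow to the right and rows downward; lengths in m; the calibration is good to about 2 mm. The wrist camera is an equidistant fisheye: a pixel r from the principal point sees the ray r / f radians off the axis. A picture is of the moment at which its call begins: read the wrist's pose just before it. get_calibration takes no time and is no camera call; for the wrist camera it gives the pose at the moment of the call.
- env.job_done(): hands the job in, once; it reports no verdict.
The state is a dict: "clock": time; "qpos": joint angles; "joint_vel": joint speeds; "tau": joint torques, N m; "tool_pos": TCP position; "ee_rot": TCP orientation; "wrist_force": force on the tool from outside, world axes, zero at the start; "moment": the same for the moment, N m; "opening": opening from 0.0 (shut) to 1.0 (fully open).
Only numpy, scipy, OpenCV 4.12 (cv2) and the standard library are available. Lean on these libraries where they do the work, as an engineer would, in place of code of your own. Each camera call takes 0.05 s, during which the arm holds its last target. There are 200 camera calls.

### The job

The finished blades must be kept clear of grit: close the green blade case with the plywood cover board. Angle the board so that its blue tongue slides into the groove under the case's yellow lip, then lower the other edge until the board lies flat in the case, keeping the gripper on it until it is flat, and let go. Leave everything else on the bench where it is.

Things in the scene. Friction and masses are not known exactly. Their poses are not given: they have to be found in the camera images.
- case: Low green steel case, open on top, fixed to the bench. Origin: bench level under the middle of its opening. Opening 156 mm along x (-78 to 78), 118 along y; outside x -108 to 88, y -67 to 67. Rim 46 mm up. A yellow lip over a groove runs along its -x side (robot's side). Inside, 10 mm wide ledges 32 mm up along the -x and +x walls carry the board. Blades in it stay below 20 mm.
- lip_edge (a point): Middle of the lower free edge of the case's yellow lip, at case x -78, y 0, z 42 mm. The lip is 4 mm thick. The groove under it opens towards case +x: 10 mm high (32 to 42 mm up), 22 mm deep (x -78 to -100), 118 mm long; its floor is level with the ledge.
- seat (a point): Where the board's origin ends up, on the case at x 0, y 0, z 32 mm; there the board's axes lie along the case's and it has 3 mm play each way along x, 4 mm along y. Board plus tongue is longer than the opening, so it enters only tilted, tongue (-x) end down, heel up; about 15 degrees suits. As the heel swings down inside the +x wall the tongue may slide further in.
- board: Loose plywood cover board, 150 mm along x, 110 along y, 12 thick, about 0.25 kg; starts flat on the bench, right way up. Origin: centre of its underside, z up. A blue tongue sticks out 16 mm from its -x edge (starting roughly towards the robot), full width, 5 mm thick, underside level with the board's.
- grip (a point): Middle of the dark wooden grip bar on the middle of the board's top, at board x 0, y 0, z 32 mm. The bar is 22 mm thick along the board's x, 70 mm long along y and stands 40 mm above the board's top (from 12 to 52 mm above the underside).
- tongue_tip (a point): Middle of the free edge of the board's tongue, at board x -91, y 0, z 2.5 mm.
- knife_a: Finished knife lying on the bench, wooden handle 110 mm, blade 150 mm; origin where handle and blade meet. Bystander.
- knife_b: Another such knife. Bystander.
- whetstone: Red-brown whetstone 140 x 40 x 22 mm lying along x between the board and the case; origin at the centre of its underside. Bystander.
- wheel: Pale spare grinding wheel lying flat, 150 mm diameter, 22 mm thick; origin at the centre of its underside. Bystander.
- wrench: Steel wrench lying on the bench; origin at its middle on the bench. Bystander.
- oil_can: Red upright can, 60 mm diameter, 110 mm tall; origin at the centre of its underside. Bystander.
There are look-alikes about, which are no part of the job. Several things have the shape of the board; the one meant has the colours described above.

How it is judged:
By the outcome, as a careful person would: the job done as asked, in the order asked, and still so for the second after the job is handed in, with the robot touching nothing.
It also fails if it takes over 46 s, if anything falls off the work surface, if the arm or the gripper's body presses on something with over 40 N, if the wrist force passes 120 N, or if a joint passes its speed limit or range.

## Working session

There is one attempt and no reset: what is moved stays moved. The work goes in short steps, Python scripts to look and compute and a shell command to move; the robot and the scene stay as the last step left them, time stands still between calls to the robot, and variables do not carry over. Pictures are saved under pics/ and viewed, about 8 in all and at most 12, crops included, and the job is handed in when it is done.

```bash
mkdir -p pics
cat > h.py <<'E'
import numpy as np, cv2
from station import env
from scipy.spatial.transform import Rotation as R
def pts(name):
    im,d=env.camera(name); c=env.get_calibration(name); K=np.array(c["K"]);V=np.array(c["view"])
    v,u=np.mgrid[0:400,0:640]
    P=np.stack([(u-K[0,2])/K[0,0]*d,(v-K[1,2])/K[1,1]*d,d],-1)
    W=(P-V[:3,3])@V[:3,:3]
    W[d<=0]=np.nan
    return im,W
E
python3 - <<'E'
from h import *
for n in("scene","side"):
    im,W=pts(n); cv2.imwrite(f"pics/{n}0.png",im); np.savez(f"{n}0.npz",im=im,W=W)
    c=env.get_calibration(n); print(n,np.round(c["K"],1).tolist(),np.round(c["view"],3).tolist())
print(env.read_state())
E
```

```text
scene [[428.2, 0.0, 320.5], [0.0, 428.2, 201.2], [0.0, 0.0, 1.0]] [[-0.045, 0.999, -0.008, 0.021], [0.83, 0.033, -0.557, -0.423], [-0.556, -0.032, -0.83, 1.579], [0.0, 0.0, 0.0, 1.0]]
side [[460.0, 0.0, 319.9], [0.0, 460.0, 204.1], [0.0, 0.0, 1.0]] [[-0.937, -0.35, 0.004, 0.531], [-0.198, 0.521, -0.83, 0.169], [0.288, -0.778, -0.558, 1.179], [0.0, 0.0, 0.0, 1.0]]
{'clock': 0.1, 'qpos': array([-1.32323912e+00,  1.81459737e-01,  1.60787282e+00,  6.71150016e-06,
        1.35378966e+00, -2.06342573e-01]), 'joint_vel': array([-1.22895882e-03, -1.41458821e-03, -3.57726859e-03,  7.28265850e-04,
        4.58694260e-04,  6.40280575e-06]), 'tau': array([ 6.53948064e-04, -4.34824204e+01, -3.42697191e+01,  7.04753911e-02,
        3.40560183e-02, -3.75014383e-05]), 'tool_pos': array([ 0.25199638, -0.51629824,  0.22252119]), 'ee_rot': array([ 9.74357099e-01,  2.25005908e-01, -1.24832358e-05, -7.64689109e-04]), 'wrist_force': array([-0.20878003,  0.48577738,  0.03267382]), 'moment': array([-0.00493589, -0.01056781, -0.00250095]), 'opening': 1.0005091908916077}
```

View pics/scene0.png

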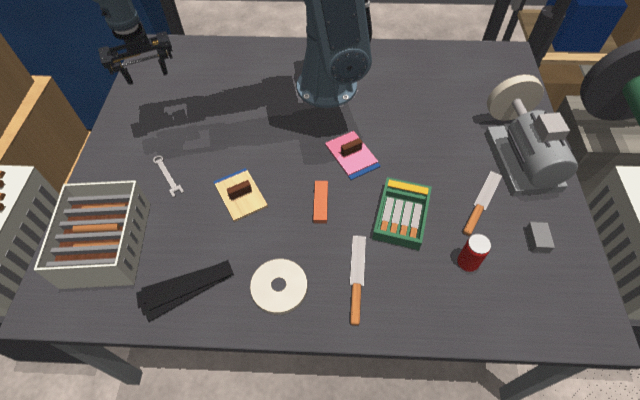

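View pics/side0.png

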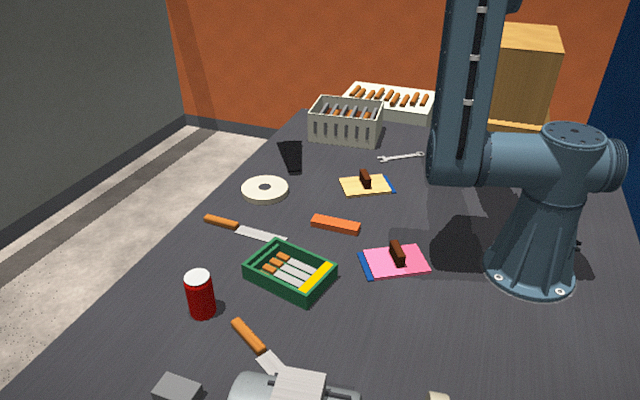

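The scene picture shows a plywood board with a blue tongue at scene px (240,193) and a pink look-alike at (352,153). The red-brown whetstone is at (320,202) and the green case at (403,212), with its yellow lip at (408,187). I choose (240,193). Next I measure it and check one crop.

Run:
```python
from h import *
z=np.load("scene0.npz"); im,W=z["im"],z["W"]
hsv=cv2.cvtColor(im,cv2.COLOR_BGR2HSV); H,S,Vv=[hsv[...,i].astype(int) for i in range(3)]
v,u=np.mgrid[0:400,0:640]
def rect(m,name):
    p=W[m&np.isfinite(W[...,2])]; r=cv2.minAreaRect(p[:,:2].astype(np.float32))
    print(name,len(p),"c",np.round(r[0],4),"size",np.round(r[1],4),"ang",round(r[2],1),"z",np.round(np.percentile(p[:,2],[5,50,95]),4),"mean",np.round(p.mean(0),4)); return p
bx=(u>205)&(u<275)&(v>160)&(v<225)
rect(bx&(H>10)&(H<35)&(S>40)&(Vv>150)&(abs(W[...,2]-.012)<.008),"ply")
rect(bx&(H>95)&(H<130)&(S>100)&(Vv>70),"blue")
rect(bx&(W[...,2]>.045),"bartop")
rect(bx&(W[...,2]>.022),"bar")
cx=(u>365)&(u<440)&(v>170)&(v<255)
rect(cx&(H>20)&(H<35)&(S>120)&(Vv>120)&(v<198),"lip")
rect(cx&(H>40)&(H<90)&(S>80)&(abs(W[...,2]-.046)<.005),"rim")
rect(cx&(abs(W[...,2]-.046)<.005),"rimall")
rect((u>300)&(u<340)&(v>175)&(v<230)&(W[...,2]>.012),"stone")
a=cv2.resize(im[155:265,200:440],None,fx=3.3,fy=3.3,interpolation=cv2.INTER_CUBIC); cv2.imwrite("pics/crop.png",a)
```

```text
ply 1169 c [ 0.4992 -0.2434] size [0.1587 0.1099] ang 31.7 z [0.0081 0.0119 0.0156] mean [ 0.5083 -0.2399  0.0119]
blue 69 c [ 0.4247 -0.2894] size [0.0159 0.1077] ang 30.6 z [-0.001   0.0042  0.0082] mean [ 0.4256 -0.2893  0.0039]
bartop 162 c [ 0.5032 -0.241 ] size [0.0256 0.0702] ang 32.3 z [0.0469 0.051  0.0551] mean [ 0.5037 -0.2414  0.0511]
bar 275 c [ 0.5033 -0.2411] size [0.0256 0.0704] ang 32.3 z [0.0258 0.0488 0.0546] mean [ 0.5066 -0.2402  0.044 ]
lip 238 c [0.4757 0.2591] size [0.1175 0.0289] ang 75.0 z [0.0429 0.0464 0.0496] mean [0.4778 0.2595 0.0463]
rim 485 c [0.5558 0.2406] size [0.1332 0.2004] ang 76.6 z [0.0424 0.0461 0.0496] mean [0.5907 0.2325 0.046 ]
rimall 868 c [0.556  0.2406] size [0.134  0.2005] ang 76.9 z [0.0426 0.0462 0.0496] mean [0.5442 0.2448 0.0461]
stone 547 c [0.5184 0.0016] size [0.1445 0.0399] ang 1.2 z [0.0181 0.022  0.0257] mean [0.5236 0.0018 0.0219]
```

View pics/crop.png

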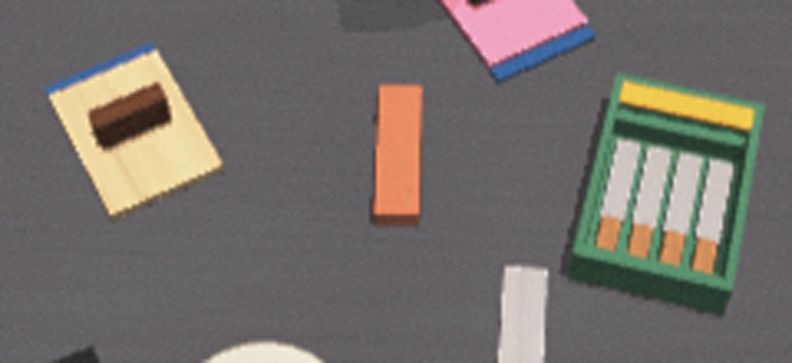

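The crop confirms the choice: plywood with a blue tongue at upper left, and the pink board is the decoy. Measured:
- **Board:** about (0.500, -0.243), yaw 31.7°.
- **Case:** origin about (0.566, 0.238), yaw -13.1°.

The sizes agree with those given. I will make tool x = board y and tool y = board x. Moving above the board now.

```bash
python3 -m jog '[{"x":4.3,"y":-1.7},{"x":4.3,"y":-1.7},{"x":4.3,"y":-1.7},{"x":4.3,"y":-1.7},{"x":4.3,"y":-1.7}]' 40
python3 -m jog '[{"x":4.3,"y":-1.7},{"x":4.3,"y":-1.7},{"x":4.3,"y":-1.7},{"wz":-8},{"wz":-8}]'
python3 -m jog '[{"wz":-8},{"wz":-8},{"wz":-8},{"wz":-8},{"wz":-8}]'
python3 -m jog '[{"wz":-8},{"wz":-8},{"wz":-8},{"wz":-8},{"wz":-8}]'
python3 - <<'E'
from h import *
s=env.read_state(); c=env.get_calibration("wrist"); im,d=env.camera("wrist"); cv2.imwrite("pics/w1.png",im)
M=R.from_quat(s["ee_rot"]).as_matrix(); print(np.round(M,3),s["tool_pos"],s["wrist_force"])
np.savez("w1.npz",im=im,d=d,K=c["K"],V=c["view"]); print(np.round(c["K"],1),np.round(c["view"],3))
E
```

```text
[[ 0.899  0.438 -0.   ]
 [ 0.438 -0.899  0.001]
 [ 0.    -0.001 -1.   ]] [ 0.25199638 -0.51629824  0.22252119] [-0.20878003  0.48577738  0.03267382]
[[309.7   0.  323.4]
 [  0.  309.7 200.6]
 [  0.    0.    1. ]] [[ 0.439 -0.899 -0.003 -0.575]
 [-0.863 -0.422  0.279 -0.038]
 [-0.252 -0.12  -0.96   0.389]
 [ 0.     0.     0.     1.   ]]$[0]: bad value
$[0]: bad value
$[0]: bad value
$[0]: bad value
```

View pics/w1.png

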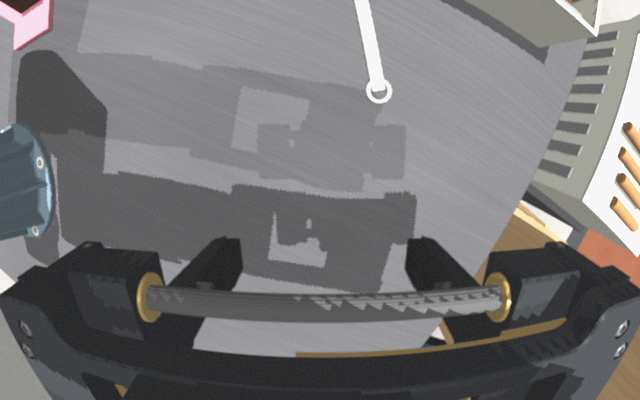

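The call was refused because every row must give all seven fields, so the arm has not moved. This wrist view is from the start pose, with the wrench ring at (378,92) and the fingers at (225,260) and (430,260). I'm retyping the rows in full.

```bash
python3 -m jog '[{"x":4.3,"y":-1.7,"z":0,"wx":0,"wy":0,"wz":0,"hand":1},{"x":4.3,"y":-1.7,"z":0,"wx":0,"wy":0,"wz":0,"hand":1},{"x":4.3,"y":-1.7,"z":0,"wx":0,"wy":0,"wz":0,"hand":1},{"x":4.3,"y":-1.7,"z":0,"wx":0,"wy":0,"wz":0,"hand":1},{"x":4.3,"y":-1.7,"z":0,"wx":0,"wy":0,"wz":0,"hand":1}]' 40 &&
python3 -m jog '[{"x":4.3,"y":-1.7,"z":0,"wx":0,"wy":0,"wz":0,"hand":1},{"x":4.3,"y":-1.7,"z":0,"wx":0,"wy":0,"wz":0,"hand":1},{"x":4.3,"y":-1.7,"z":0,"wx":0,"wy":0,"wz":0,"hand":1},{"x":0,"y":0,"z":0,"wx":0,"wy":0,"wz":-8,"hand":1},{"x":0,"y":0,"z":0,"wx":0,"wy":0,"wz":-8,"hand":1}]' &&
python3 -m jog '[{"x":0,"y":0,"z":0,"wx":0,"wy":0,"wz":-8,"hand":1},{"x":0,"y":0,"z":0,"wx":0,"wy":0,"wz":-8,"hand":1},{"x":0,"y":0,"z":0,"wx":0,"wy":0,"wz":-8,"hand":1},{"x":0,"y":0,"z":0,"wx":0,"wy":0,"wz":-8,"hand":1},{"x":0,"y":0,"z":0,"wx":0,"wy":0,"wz":-8,"hand":1}]' &&
python3 -m jog '[{"x":0,"y":0,"z":0,"wx":0,"wy":0,"wz":-8,"hand":1},{"x":0,"y":0,"z":0,"wx":0,"wy":0,"wz":-8,"hand":1},{"x":0,"y":0,"z":0,"wx":0,"wy":0,"wz":-8,"hand":1},{"x":0,"y":0,"z":0,"wx":0,"wy":0,"wz":-8,"hand":1},{"x":0,"y":0,"z":0,"wx":0,"wy":0,"wz":-8,"hand":1}]'
cat >> h.py <<'E'
def wrist(fn):
    s=env.read_state(); c=env.get_calibration("wrist"); im,d=env.camera("wrist"); cv2.imwrite(fn,im)
    K=np.array(c["K"]);V=np.array(c["view"]); v,u=np.mgrid[0:400,0:640]
    a=(u-K[0,2])/K[0,0]; b=(v-K[1,2])/K[1,1]; r=np.hypot(a,b)+1e-9; t=np.tan(np.minimum(r,1.45))/r
    P=np.stack([a*t*d,b*t*d,d],-1); W=(P-V[:3,3])@V[:3,:3]; W[(d<=0)|(r>1.4)]=np.nan
    return s,im,W
def board(im,W):
    "yellow ply top, blue tongue, bar; robust: rect of points with depth near expected height"
    hsv=cv2.cvtColor(im,cv2.COLOR_BGR2HSV); return [hsv[...,i].astype(int) for i in range(3)]
E
python3 - <<'E'
from h import *
s,im,W=wrist("pics/w2.png"); M=R.from_quat(s["ee_rot"]).as_matrix(); print(np.round(M,3),s["tool_pos"],s["clock"],s["wrist_force"])
H,S,V=board(im,W); np.savez("w2.npz",im=im,W=W)
near=np.hypot(W[...,0]-.5,W[...,1]+.243)<.13
for n,m in (("ply",(H>10)&(H<35)&(S>40)&(V>130)&(abs(W[...,2]-.012)<.005)),("blue",(H>95)&(H<130)&(S>100)&(W[...,2]<.012)),("bartop",(W[...,2]>.046)&(W[...,2]<.058))):
    p=W[m&near]; r=cv2.minAreaRect(p[:,:2].astype(np.float32)); print(n,len(p),np.round(r[0],4),np.round(r[1],4),round(r[2],1),np.round(np.median(p[:,2]),4))
E
```

```text
clock: 0.65
tool_pos: [0.4089, -0.3446, 0.2232]
ee_rot: [0.974, 0.225, -0.0, -0.0]
wrist_force: [0.1, -0.1, -0.4]
opening: 0.996
clock: 1.15
tool_pos: [0.5025, -0.2419, 0.2229]
ee_rot: [0.932, 0.363, -0.0, -0.0]
wrist_force: [-0.4, -0.2, -0.3]
opening: 1.001
clock: 1.65
tool_pos: [0.5015, -0.2436, 0.2229]
ee_rot: [0.753, 0.658, -0.0, -0.0]
wrist_force: [-0.2, 0.2, 0.2]
opening: 0.997
clock: 2.15
tool_pos: [0.5014, -0.2436, 0.2229]
ee_rot: [0.482, 0.876, 0.0, -0.0]
wrist_force: [0.1, -0.1, 0.4]
opening: 1.003
[[-0.535  0.845 -0.001]
 [ 0.845  0.535  0.   ]
 [ 0.001 -0.    -1.   ]] [ 0.5014466  -0.24360307  0.2229424 ] 2.15 [ 0.11574531 -0.14584343  0.36196602]
ply 7394 [ 0.5019 -0.2426] [0.1503 0.1111] 31.5 0.0107
blue 852 [ 0.4299 -0.2879] [0.0147 0.1095] 31.6 0.0036
bartop 1249 [ 0.5019 -0.2428] [0.0219 0.0703] 32.0 0.0505
```

View pics/w2.png

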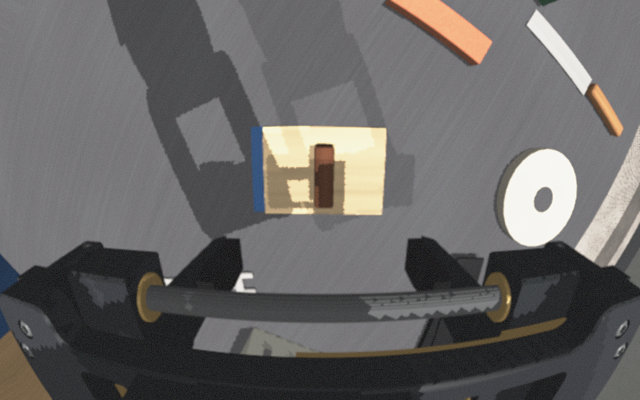

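The wrist view shows the board at (318,170), with its tongue at (257,168) and its bar at (324,175). All sizes match to 1 mm, and the board origin is at (0.5019, -0.2427), yaw 31.6°. Descending, gripping and lifting.

```bash
python3 -m jog '[{"x":0.05,"y":0.1,"z":4.5,"wx":0,"wy":0,"wz":0.6,"hand":1},{"x":0,"y":0,"z":4.5,"wx":0,"wy":0,"wz":0,"hand":1},{"x":0,"y":0,"z":4.5,"wx":0,"wy":0,"wz":0,"hand":1},{"x":0,"y":0,"z":3,"wx":0,"wy":0,"wz":0,"hand":1},{"x":0,"y":0,"z":1.5,"wx":0,"wy":0,"wz":0,"hand":1}]' 40 &&
python3 -m jog '[{"x":0,"y":0,"z":0.8,"wx":0,"wy":0,"wz":0,"hand":1},{"x":0,"y":0,"z":0,"wx":0,"wy":0,"wz":0,"hand":1},{"x":0,"y":0,"z":0,"wx":0,"wy":0,"wz":0,"hand":0},{"x":0,"y":0,"z":0,"wx":0,"wy":0,"wz":0,"hand":0},{"x":0,"y":0,"z":0,"wx":0,"wy":0,"wz":0,"hand":0}]' 40 &&
python3 -m jog '[{"x":0,"y":0,"z":0,"wx":0,"wy":0,"wz":0,"hand":0},{"x":0,"y":0,"z":0,"wx":0,"wy":0,"wz":0,"hand":0},{"x":0,"y":0,"z":0,"wx":0,"wy":0,"wz":0,"hand":0},{"x":0,"y":0,"z":0,"wx":0,"wy":0,"wz":0,"hand":0},{"x":0,"y":0,"z":0,"wx":0,"wy":0,"wz":0,"hand":0}]'
```

```text
clock: 2.7
tool_pos: [0.5003, -0.2413, 0.0399]
ee_rot: [0.49, 0.871, 0.0, -0.003]
wrist_force: [-0.4, 0.2, -0.7]
opening: 1.001
clock: 3.2
tool_pos: [0.5031, -0.2435, 0.0367]
ee_rot: [0.489, 0.872, -0.0, 0.001]
wrist_force: [-0.2, -0.5, -0.2]
opening: 0.753
clock: 3.7
tool_pos: [0.5022, -0.2428, 0.0353]
ee_rot: [0.489, 0.872, 0.0, -0.0]
wrist_force: [-0.1, 0.9, 0.6]
opening: 0.297
```

```bash
python3 -m jog '[{"x":0,"y":0,"z":0,"wx":0,"wy":0,"wz":0,"hand":0},{"x":0,"y":0,"z":0,"wx":0,"wy":0,"wz":0,"hand":0},{"x":0,"y":0,"z":0,"wx":0,"wy":0,"wz":0,"hand":0},{"x":0,"y":0,"z":0,"wx":0,"wy":0,"wz":0,"hand":0},{"x":0,"y":0,"z":0,"wx":0,"wy":0,"wz":0,"hand":0}]' 40 &&
python3 -m jog '[{"x":0,"y":0,"z":-1,"wx":0,"wy":0,"wz":0,"hand":0},{"x":0,"y":0,"z":-3,"wx":0,"wy":0,"wz":0,"hand":0},{"x":0,"y":0,"z":-4,"wx":0,"wy":0,"wz":0,"hand":0},{"x":0,"y":0,"z":-3,"wx":0,"wy":0,"wz":0,"hand":0},{"x":0,"y":0,"z":0,"wx":0,"wy":0,"wz":0,"hand":0}]'
python3 - <<'E'
from h import *
s=env.read_state(); M=R.from_quat(s["ee_rot"]).as_matrix(); print(np.round(M,3),s["tool_pos"],s["opening"])
# target: board yaw -13.1 => tool y at -13.1 deg
print("yaw tool y",np.degrees(np.arctan2(M[1,1],M[0,1])))
E
```

```text
clock: 4.2
tool_pos: [0.5022, -0.2428, 0.0353]
ee_rot: [0.489, 0.872, -0.0, -0.0]
wrist_force: [0.4, -0.0, 0.1]
opening: 0.221
clock: 4.7
tool_pos: [0.505, -0.2447, 0.1507]
ee_rot: [0.489, 0.872, -0.001, 0.005]
wrist_force: [0.7, -0.5, -2.1]
opening: 0.22
[[-0.521  0.853  0.008]
 [ 0.853  0.521 -0.006]
 [-0.009  0.003 -1.   ]] [ 0.50500612 -0.24473589  0.15071963] 0.21951119505008507
yaw tool y 31.413238967296916
```

```bash
python3 -m jog '[{"x":2,"y":1.5,"z":0,"wx":0,"wy":0,"wz":0,"hand":0},{"x":3.5,"y":2.8,"z":0,"wx":0,"wy":0,"wz":0,"hand":0},{"x":3.8,"y":3,"z":0,"wx":0,"wy":0,"wz":0,"hand":0},{"x":3.8,"y":3,"z":0,"wx":0,"wy":0,"wz":0,"hand":0},{"x":3.8,"y":3,"z":0,"wx":0,"wy":0,"wz":0,"hand":0}]' &&
python3 -m jog '[{"x":3.8,"y":3,"z":0,"wx":0,"wy":0,"wz":0,"hand":0},{"x":3.8,"y":3,"z":0,"wx":0,"wy":0,"wz":0,"hand":0},{"x":3.8,"y":3,"z":0,"wx":0,"wy":0,"wz":0,"hand":0},{"x":3.8,"y":3,"z":0,"wx":0,"wy":0,"wz":0,"hand":0},{"x":3.5,"y":2.8,"z":0,"wx":0,"wy":0,"wz":0,"hand":0}]' &&
python3 -m jog '[{"x":2.0,"y":1.5,"z":0,"wx":0,"wy":0,"wz":5,"hand":0},{"x":0,"y":0,"z":0,"wx":0,"wy":0,"wz":8,"hand":0},{"x":0,"y":0,"z":0,"wx":0,"wy":0,"wz":8,"hand":0},{"x":0,"y":0,"z":0,"wx":0,"wy":0,"wz":8,"hand":0},{"x":0,"y":0,"z":0,"wx":0,"wy":0,"wz":8,"hand":0}]' &&
python3 -m jog '[{"x":0,"y":0,"z":0,"wx":0,"wy":0,"wz":7.5,"hand":0},{"x":0,"y":0,"z":0,"wx":-7.5,"wy":0,"wz":0,"hand":0},{"x":0,"y":0,"z":0,"wx":-7.5,"wy":0,"wz":0,"hand":0},{"x":0,"y":0,"z":0,"wx":0,"wy":0,"wz":0,"hand":0},{"x":0,"y":0,"z":0,"wx":0,"wy":0,"wz":0,"hand":0}]'
cat >> h.py <<'E'
C0=np.array([.566,.238,0]); CY=-13.1
def rep(tilt_board=True):
    s=env.read_state(); M=R.from_quat(s["ee_rot"]).as_matrix()
    B=np.stack([M[:,1],M[:,0],-M[:,2]],1)         # board axes
    RC=R.from_euler("z",CY,degrees=True).as_matrix()
    f=lambda b: 1e3*RC.T@(s["tool_pos"]+B@(np.array(b)-[0,0,GZ])-C0)
    Bc=RC.T@B; e=R.from_matrix(Bc).as_euler("ZYX",degrees=True)
    print("t",round(s["clock"],2),"case-frame mm: tcp",f([0,0,GZ]).round(1),"tip bottom",f([-.091,0,0]).round(1),"heel",f([.075,0,0]).round(1),"origin",f([0,0,0]).round(1),"yaw,pitch,roll",e.round(2),"F case",(RC.T@s["wrist_force"]).round(1),"op",round(s["opening"],3))
GZ=.0353
E
python3 - <<'E'
from h import *
rep()
s,im,W=wrist("pics/w3.png"); np.savez("w3.npz",im=im,W=W)
i2,W2=pts("scene"); np.savez("s3.npz",im=i2,W=W2); cv2.imwrite("pics/s3.png",cv2.resize(i2[130:290,300:500],None,fx=3,fy=3))
rep()
E
```

```text
clock: 5.2
tool_pos: [0.5266, -0.0273, 0.1438]
ee_rot: [0.49, 0.872, -0.0, -0.001]
wrist_force: [0.5, -0.1, -2.2]
opening: 0.223
clock: 5.7
tool_pos: [0.5554, 0.2096, 0.1437]
ee_rot: [0.489, 0.872, -0.001, -0.001]
wrist_force: [0.4, -0.3, -2.0]
opening: 0.221
clock: 6.2
tool_pos: [0.5578, 0.2323, 0.1433]
ee_rot: [0.743, 0.67, -0.001, -0.001]
wrist_force: [-0.2, 0.1, -2.6]
opening: 0.221
clock: 6.7
tool_pos: [0.5577, 0.2325, 0.1443]
ee_rot: [0.776, 0.617, 0.079, 0.101]
wrist_force: [-0.0, -0.2, -2.5]
opening: 0.225
t 6.7 case-frame mm: tcp [ -6.8  -7.2 144.3] tip bottom [-85.9  -7.4  87. ] heel [ 74.7  -7.2 129.3] origin [  2.1  -7.2 110.2] yaw,pitch,roll [  0.07 -14.75  -0.06] F case [ 0.  -0.2 -2.5] op 0.225
t 6.8 case-frame mm: tcp [ -4.5  -6.9 145.7] tip bottom [-83.4  -6.9  88.1] heel [ 77.   -7.  130.9] origin [  4.6  -6.9 111.6] yaw,pitch,roll [ -0.04 -14.92   0.02] F case [ 1.3 -1.  -2.3] op 0.219
```

View pics/w3.png

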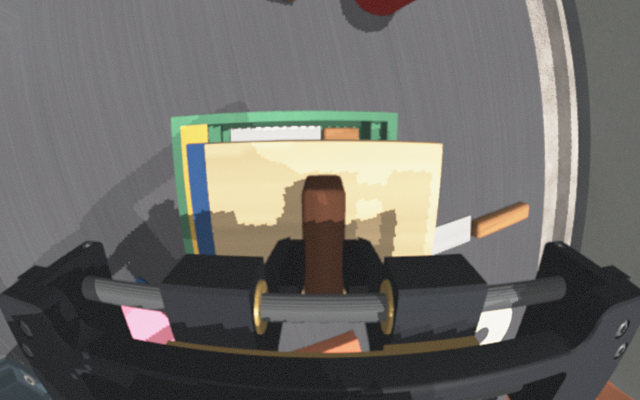

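The wrist view shows the board held over the case: tongue strip at (198,200), yellow lip at (193,135), case +y rim at (285,117). Next I refine the held-board and case offsets from this same depth image.

Run:
```python
from h import *
s=env.read_state(); M=R.from_quat(s["ee_rot"]).as_matrix(); B=np.stack([M[:,1],M[:,0],-M[:,2]],1)
RC=R.from_euler("z",CY,degrees=True).as_matrix()
# wrist picture taken at t~6.7: camera moved slightly (~2mm) since; use its own pose
tp=np.array([.5577,.2325,.1443])
for n,f in(("wrist","w3.npz"),("scene","s3.npz")):
    z=np.load(f); im,W=z["im"],z["W"]; H,S,V=board(im,W)
    pos=tp if n=="wrist" else s["tool_pos"]
    Pb=((W-pos)@B+[0,0,GZ])*1e3; Pc=((W-C0)@RC)*1e3
    pm=(H>10)&(H<35)&(S>40)&(V>100)&(abs(Pb[...,2]-12)<6)&(abs(Pb[...,0])<85)&(abs(Pb[...,1])<65)
    p=Pb[pm]; print(n,"ply board-frame x,y pct1/99",np.percentile(p[:,:2],[1,99],axis=0).round(1).tolist(),"z",np.median(p[:,2]).round(1))
    for x0 in(-60,-30,30,60):
        q=p[abs(p[:,0]-x0)<8]
        if len(q)>5: print("  x",x0,"ymax",q[:,1].max().round(1),"ymin",q[:,1].min().round(1),"z",np.median(q[:,2]).round(1))
    bl=Pb[(H>95)&(H<130)&(S>100)&(abs(Pb[...,2]-5)<8)&(abs(Pb[...,0]+83)<20)&(abs(Pb[...,1])<65)]
    if len(bl): print("  blue x",np.percentile(bl[:,0],[2,98]).round(1),"y",np.percentile(bl[:,1],[1,99]).round(1),"z",np.median(bl[:,2]).round(1))
    g=Pc[(H>40)&(H<90)&(S>80)&(abs(Pc[...,2]-46)<5)&(abs(Pc[...,0])<125)&(abs(Pc[...,1])<90)]
    print("  rim case z",np.median(g[:,2]).round(1),"xmin/max",np.percentile(g[:,0],[1,99]).round(1))
    for x0 in(-80,-40,0,40,75):
        q=g[abs(g[:,0]-x0)<8]
        if len(q)>3: print("   x",x0,"y+ edge",np.percentile(q[:,1],[98]).round(1), "y- ",np.percentile(q[:,1],[2]).round(1))
    ye=Pc[(H>20)&(H<35)&(S>150)&(abs(Pc[...,2]-46)<5)&(abs(Pc[...,0]+93)<25)&(abs(Pc[...,1])<75)]
    if len(ye)>5: print("  yellow x",np.percentile(ye[:,0],[2,98]).round(1),"y",np.percentile(ye[:,1],[2,98]).round(1))
```

```text
wrist ply board-frame x,y pct1/99 [[-73.2, -19.9], [72.0, 54.9]] z 10.7
  x -60 ymax 55.3 ymin -21.2 z 10.9
  x -30 ymax 55.1 ymin -21.6 z 10.7
  x 30 ymax 55.4 ymin -21.4 z 10.5
  x 60 ymax 55.6 ymin -21.0 z 10.4
  blue x [-89.9 -78.5] y [-23.5  53.7] z 4.0
  rim case z 44.8 xmin/max [-106.2   87. ]
   x -80 y+ edge [66.1] y-  [59.4]
   x -40 y+ edge [66.] y-  [58.8]
   x 0 y+ edge [65.3] y-  [58.5]
   x 40 y+ edge [65.4] y-  [58.3]
   x 75 y+ edge [65.4] y-  [43.]
  yellow x [-98.5 -77.2] y [-50.9  46.3]
scene ply board-frame x,y pct1/99 [[-69.5, -53.2], [75.7, 54.8]] z 12.0
  x -60 ymax 54.1 ymin -54.0 z 12.1
  x -30 ymax 54.0 ymin -53.8 z 12.4
  x 30 ymax 54.2 ymin -53.2 z 12.1
  x 60 ymax 55.6 ymin -53.7 z 11.9
  blue x [-89.3 -86.2] y [-47.8 -36.3] z 7.3
  rim case z 45.9 xmin/max [-100.3   89.9]
   x -80 y+ edge [65.5] y-  [59.7]
   x -40 y+ edge [65.3] y-  [59.4]
   x 0 y+ edge [64.6] y-  [60.6]
   x 40 y+ edge [65.6] y-  [-65.6]
   x 75 y+ edge [64.4] y-  [-65.5]
```

Board and case frames agree within about 1 mm in both cameras. I'm shifting +7 mm along y and putting the tip at case x = -73, then lowering.

```bash
python3 -m jog '[{"x":0.7,"y":1.0,"z":0.27,"wx":0,"wy":0,"wz":0,"hand":0},{"x":0,"y":-0.5,"z":1.9,"wx":0,"wy":0,"wz":0,"hand":0},{"x":0,"y":-0.5,"z":1.9,"wx":0,"wy":0,"wz":0,"hand":0},{"x":0,"y":0,"z":0,"wx":0,"wy":0,"wz":0,"hand":0},{"x":0,"y":0,"z":0,"wx":0,"wy":0,"wz":0,"hand":0}]'
python3 - <<'E'
from h import *
rep()
E
```

```text
clock: 7.3
tool_pos: [0.5716, 0.2364, 0.106]
ee_rot: [0.777, 0.616, 0.081, 0.102]
wrist_force: [0.5, 0.1, -2.7]
opening: 0.224
t 7.3 case-frame mm: tcp [  5.9  -0.3 106. ] tip bottom [-73.   -0.3  48.5] heel [87.4 -0.4 91.2] origin [15.  -0.3 71.9] yaw,pitch,roll [-5.000e-02 -1.494e+01 -1.000e-02] F case [ 0.5  0.3 -2.7] op 0.224
```

```bash
python3 -m jog '[{"x":0,"y":-0.17,"z":0.63,"wx":0,"wy":0,"wz":0,"hand":0},{"x":0,"y":-0.17,"z":0.63,"wx":0,"wy":0,"wz":0,"hand":0},{"x":0,"y":0,"z":0,"wx":0,"wy":0,"wz":0,"hand":0},{"x":0,"y":-0.04,"z":0.15,"wx":0,"wy":0,"wz":0,"hand":0},{"x":0,"y":0,"z":0,"wx":0,"wy":0,"wz":0,"hand":0}]'
python3 - <<'E'
from h import *
rep()
E
python3 -m jog '[{"x":0,"y":-0.03,"z":0.1,"wx":0,"wy":0,"wz":0,"hand":0},{"x":0,"y":0,"z":0,"wx":0,"wy":0,"wz":0,"hand":0},{"x":0,"y":0,"z":0,"wx":0,"wy":0,"wz":0,"hand":0},{"x":0,"y":0,"z":0,"wx":0,"wy":0,"wz":0,"hand":0},{"x":0,"y":0,"z":0,"wx":0,"wy":0,"wz":0,"hand":0}]'
python3 - <<'E'
from h import *
rep()
E
```

```text
clock: 7.8
tool_pos: [0.5708, 0.2368, 0.0915]
ee_rot: [0.776, 0.617, 0.081, 0.102]
wrist_force: [-0.1, -0.7, -2.9]
opening: 0.224
t 7.8 case-frame mm: tcp [ 4.9 -0.  91.5] tip bottom [-73.8  -0.1  33.8] heel [86.5 -0.  76.8] origin [14.1 -0.  57.4] yaw,pitch,roll [ 1.0e-02 -1.5e+01  0.0e+00] F case [ 0.1 -0.7 -2.9] op 0.224
clock: 8.3
tool_pos: [0.5708, 0.2368, 0.0904]
ee_rot: [0.776, 0.617, 0.081, 0.102]
wrist_force: [0.1, 0.1, -2.4]
opening: 0.219
t 8.3 case-frame mm: tcp [ 4.9 -0.1 90.4] tip bottom [-73.8  -0.1  32.8] heel [86.5 -0.1 75.7] origin [14.1 -0.1 56.3] yaw,pitch,roll [ -0. -15.   0.] F case [ 0.1  0.1 -2.4] op 0.219
```

No contact yet, with the tip at z 32.8 mm. Sliding along -x into the groove.

```bash
python3 -m jog '[{"x":0,"y":-0.39,"z":-0.1,"wx":0,"wy":0,"wz":0,"hand":0},{"x":0,"y":-0.39,"z":-0.1,"wx":0,"wy":0,"wz":0,"hand":0},{"x":0,"y":-0.39,"z":-0.1,"wx":0,"wy":0,"wz":0,"hand":0},{"x":0,"y":0,"z":0,"wx":0,"wy":0,"wz":0,"hand":0},{"x":0,"y":0,"z":0,"wx":0,"wy":0,"wz":0,"hand":0}]'
python3 - <<'E'
from h import *
rep()
E
python3 -m jog '[{"x":0,"y":-0.15,"z":-0.04,"wx":0,"wy":0,"wz":0,"hand":0},{"x":0,"y":0,"z":0,"wx":0,"wy":0,"wz":0,"hand":0},{"x":0,"y":0,"z":0,"wx":0,"wy":0,"wz":0,"hand":0},{"x":0,"y":0,"z":0,"wx":0,"wy":0,"wz":0,"hand":0},{"x":0,"y":0,"z":0,"wx":0,"wy":0,"wz":0,"hand":0}]'
python3 - <<'E'
from h import *
rep()
i,d=env.camera("side"); cv2.imwrite("pics/side4.png",cv2.resize(i[170:330,200:400],None,fx=3.5,fy=3.5,interpolation=cv2.INTER_CUBIC))
E
```

```text
clock: 8.8
tool_pos: [0.5589, 0.2396, 0.0903]
ee_rot: [0.776, 0.617, 0.081, 0.102]
wrist_force: [-0.1, -0.6, -2.4]
opening: 0.22
t 8.8 case-frame mm: tcp [-7.3 -0.  90.3] tip bottom [-86.1  -0.   32.6] heel [74.3  0.  75.6] origin [ 1.8 -0.  56.2] yaw,pitch,roll [  0.02 -15.01   0.  ] F case [ 0.1 -0.6 -2.4] op 0.22
clock: 9.3
tool_pos: [0.5575, 0.2398, 0.0902]
ee_rot: [0.776, 0.616, 0.081, 0.102]
wrist_force: [-0.7, -0.5, -2.1]
opening: 0.219
t 9.3 case-frame mm: tcp [-8.7 -0.1 90.2] tip bottom [-87.4  -0.1  32.6] heel [72.9 -0.1 75.5] origin [ 0.5 -0.1 56.1] yaw,pitch,roll [ -0. -15.   0.] F case [-0.5 -0.6 -2.1] op 0.219
```

View pics/side4.png

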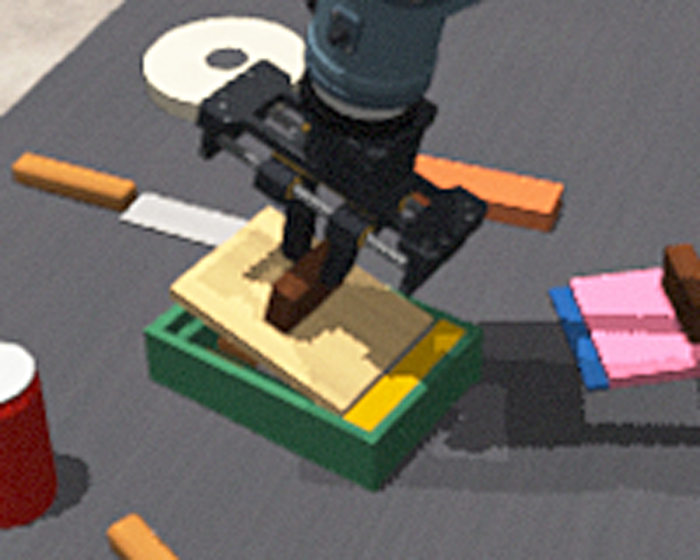

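The crop shows the tongue under the yellow lip: the board edge meets the lip at (390,365), no blue is visible, and the heel at (185,290) is above the rim. Feeling for the stop.

```bash
python3 -m jog '[{"x":0,"y":-0.15,"z":-0.04,"wx":0,"wy":0,"wz":0,"hand":0},{"x":0,"y":0,"z":0,"wx":0,"wy":0,"wz":0,"hand":0},{"x":0,"y":0,"z":0,"wx":0,"wy":0,"wz":0,"hand":0},{"x":0,"y":0,"z":0,"wx":0,"wy":0,"wz":0,"hand":0},{"x":0,"y":0,"z":0,"wx":0,"wy":0,"wz":0,"hand":0}]'
python3 -c "
from h import *
rep()"
python3 -m jog '[{"x":0,"y":-0.1,"z":-0.03,"wx":0,"wy":0,"wz":0,"hand":0},{"x":0,"y":0,"z":0,"wx":0,"wy":0,"wz":0,"hand":0},{"x":0,"y":0,"z":0,"wx":0,"wy":0,"wz":0,"hand":0},{"x":0,"y":0,"z":0,"wx":0,"wy":0,"wz":0,"hand":0},{"x":0,"y":0,"z":0,"wx":0,"wy":0,"wz":0,"hand":0}]'
python3 -c "
from h import *
rep()"
```

```text
clock: 9.85
tool_pos: [0.556, 0.2402, 0.0902]
ee_rot: [0.776, 0.617, 0.081, 0.102]
wrist_force: [-0.2, -0.6, -2.2]
opening: 0.218
t 9.85 case-frame mm: tcp [-10.2  -0.1  90.2] tip bottom [-89.   -0.1  32.6] heel [71.3 -0.1 75.6] origin [-1.1 -0.1 56.2] yaw,pitch,roll [ -0. -15.   0.] F case [-0.1 -0.6 -2.2] op 0.218
clock: 10.35
tool_pos: [0.555, 0.2404, 0.0902]
ee_rot: [0.776, 0.617, 0.081, 0.102]
wrist_force: [-0.5, 0.9, -2.9]
opening: 0.222
t 10.35 case-frame mm: tcp [-11.3  -0.1  90.2] tip bottom [-90.   -0.1  32.6] heel [70.3 -0.1 75.6] origin [-2.1 -0.1 56.1] yaw,pitch,roll [ -0. -15.  -0.] F case [-0.6  0.7 -2.9] op 0.222
```

No contact up to tip -90 mm, which is mid-play for the flat position. Pivoting about the tip in 3° steps.

```bash
python3 -m jog '[{"x":0,"y":0.17,"z":0.48,"wx":3,"wy":0,"wz":0,"hand":0},{"x":0,"y":0,"z":0,"wx":0,"wy":0,"wz":0,"hand":0},{"x":0,"y":0.17,"z":0.48,"wx":3,"wy":0,"wz":0,"hand":0},{"x":0,"y":0,"z":0,"wx":0,"wy":0,"wz":0,"hand":0},{"x":0,"y":0,"z":0,"wx":0,"wy":0,"wz":0,"hand":0}]'
python3 -c "
from h import *
rep()"
python3 -m jog '[{"x":0,"y":0.16,"z":0.48,"wx":3,"wy":0,"wz":0,"hand":0},{"x":0,"y":0,"z":0,"wx":0,"wy":0,"wz":0,"hand":0},{"x":0,"y":0.08,"z":0.24,"wx":1.5,"wy":0,"wz":0,"hand":0},{"x":0,"y":0,"z":0,"wx":0,"wy":0,"wz":0,"hand":0},{"x":0,"y":0,"z":0,"wx":0,"wy":0,"wz":0,"hand":0}]'
python3 -c "
from h import *
rep()"
```

```text
clock: 10.85
tool_pos: [0.5603, 0.239, 0.0815]
ee_rot: [0.781, 0.62, 0.049, 0.062]
wrist_force: [0.9, 0.4, -2.8]
opening: 0.223
t 10.85 case-frame mm: tcp [-5.7 -0.3 81.5] tip bottom [-90.   -0.3  32.3] heel [73.9 -0.4 58.5] origin [-0.2 -0.3 46.7] yaw,pitch,roll [-0.03 -9.07 -0.02] F case [ 0.8  0.6 -2.8] op 0.223
clock: 11.35
tool_pos: [0.5635, 0.2384, 0.0749]
ee_rot: [0.783, 0.621, 0.024, 0.031]
wrist_force: [0.2, -0.2, -2.5]
opening: 0.221
t 11.35 case-frame mm: tcp [-2.5 -0.1 74.9] tip bottom [-90.4  -0.2  32.5] heel [75.1 -0.2 45.6] origin [ 0.3 -0.2 39.7] yaw,pitch,roll [-0.   -4.53 -0.01] F case [ 0.3 -0.1 -2.5] op 0.221
```

```bash
python3 -m jog '[{"x":0,"y":0.08,"z":0.24,"wx":1.5,"wy":0,"wz":0,"hand":0},{"x":0,"y":0,"z":0,"wx":0,"wy":0,"wz":0,"hand":0},{"x":0,"y":0.08,"z":0.24,"wx":1.5,"wy":0,"wz":0,"hand":0},{"x":0,"y":0,"z":0,"wx":0,"wy":0,"wz":0,"hand":0},{"x":0,"y":0,"z":0,"wx":0,"wy":0,"wz":0,"hand":0}]'
python3 -c "
from h import *
rep()"
python3 -m jog '[{"x":0,"y":0.08,"z":0.24,"wx":1.5,"wy":0,"wz":0,"hand":0},{"x":0,"y":0,"z":0,"wx":0,"wy":0,"wz":0,"hand":0},{"x":0,"y":0,"z":0,"wx":0,"wy":0,"wz":0,"hand":0},{"x":0,"y":0,"z":0,"wx":0,"wy":0,"wz":0,"hand":0},{"x":0,"y":0,"z":0,"wx":0,"wy":0,"wz":0,"hand":0}]'
python3 -c "
from h import *
rep()"
```

```text
clock: 11.85
tool_pos: [0.5657, 0.2378, 0.07]
ee_rot: [0.783, 0.622, 0.008, 0.01]
wrist_force: [0.3, -1.0, -2.9]
opening: 0.221
t 11.85 case-frame mm: tcp [-0.3 -0.2 70. ] tip bottom [-90.3  -0.2  32.4] heel [75.6 -0.3 36.7] origin [ 0.7 -0.2 34.7] yaw,pitch,roll [-0.02 -1.49 -0.01] F case [ 0.6 -0.9 -2.9] op 0.221
clock: 12.35
tool_pos: [0.5663, 0.2379, 0.0679]
ee_rot: [0.783, 0.622, 0.0, 0.0]
wrist_force: [-0.6, 0.4, -2.2]
opening: 0.224
t 12.35 case-frame mm: tcp [ 0.3 -0.1 67.9] tip bottom [-90.7  -0.1  32.6] heel [75.3 -0.1 32.6] origin [ 0.3 -0.1 32.6] yaw,pitch,roll [ 0.01 -0.    0.  ] F case [-0.7  0.2 -2.2] op 0.224
```

Flat and about 0.6 mm up, still hanging on the gripper. I'll settle it gently until it touches down.

```bash
python3 -m jog '[{"x":0,"y":0,"z":0.06,"wx":0,"wy":0,"wz":0,"hand":0},{"x":0,"y":0,"z":0,"wx":0,"wy":0,"wz":0,"hand":0},{"x":0,"y":0,"z":0,"wx":0,"wy":0,"wz":0,"hand":0},{"x":0,"y":0,"z":0,"wx":0,"wy":0,"wz":0,"hand":0},{"x":0,"y":0,"z":0,"wx":0,"wy":0,"wz":0,"hand":0}]'
python3 -c "
from h import *
rep()"
python3 -m jog '[{"x":0,"y":0,"z":0.05,"wx":0,"wy":0,"wz":0,"hand":0},{"x":0,"y":0,"z":0,"wx":0,"wy":0,"wz":0,"hand":0},{"x":0,"y":0,"z":0,"wx":0,"wy":0,"wz":0,"hand":0},{"x":0,"y":0,"z":0,"wx":0,"wy":0,"wz":0,"hand":0},{"x":0,"y":0,"z":0,"wx":0,"wy":0,"wz":0,"hand":0}]'
python3 -c "
from h import *
rep()"
```

```text
clock: 12.85
tool_pos: [0.5664, 0.2379, 0.0673]
ee_rot: [0.783, 0.622, 0.0, -0.0]
wrist_force: [0.4, -0.0, -1.9]
opening: 0.221
t 12.85 case-frame mm: tcp [ 0.4 -0.1 67.3] tip bottom [-90.6  -0.1  32. ] heel [75.4 -0.1 32. ] origin [ 0.4 -0.1 32. ] yaw,pitch,roll [ 0. -0.  0.] F case [ 0.4  0.1 -1.9] op 0.221
clock: 13.35
tool_pos: [0.5664, 0.2379, 0.0672]
ee_rot: [0.783, 0.622, 0.0, 0.0]
wrist_force: [-4.5, 0.0, 5.9]
opening: 0.227
t 13.35 case-frame mm: tcp [ 0.4 -0.  67.2] tip bottom [-90.6  -0.   31.9] heel [75.4 -0.  31.9] origin [ 0.4 -0.  31.9] yaw,pitch,roll [ 0.   -0.01  0.01] F case [-4.4 -1.   5.9] op 0.227
```

Touchdown: wrist force z went from -2 to +6 N, with pitch and roll near 0. Releasing and withdrawing straight up.

```bash
python3 -m jog '[{"x":0,"y":0,"z":0,"wx":0,"wy":0,"wz":0,"hand":0.7},{"x":0,"y":0,"z":0,"wx":0,"wy":0,"wz":0,"hand":0.7},{"x":0,"y":0,"z":0,"wx":0,"wy":0,"wz":0,"hand":0.7},{"x":0,"y":0,"z":0,"wx":0,"wy":0,"wz":0,"hand":0.7},{"x":0,"y":0,"z":0,"wx":0,"wy":0,"wz":0,"hand":0.7}]' && 
python3 -m jog '[{"x":0,"y":0,"z":0,"wx":0,"wy":0,"wz":0,"hand":0.7},{"x":0,"y":0,"z":0,"wx":0,"wy":0,"wz":0,"hand":0.7},{"x":0,"y":0,"z":0,"wx":0,"wy":0,"wz":0,"hand":0.7},{"x":0,"y":0,"z":-0.5,"wx":0,"wy":0,"wz":0,"hand":0.7},{"x":0,"y":0,"z":-1,"wx":0,"wy":0,"wz":0,"hand":0.7}]' &&
python3 -m jog '[{"x":0,"y":0,"z":-3,"wx":0,"wy":0,"wz":0,"hand":0.7},{"x":0,"y":0,"z":-4,"wx":0,"wy":0,"wz":0,"hand":0.7},{"x":0,"y":0,"z":-4,"wx":0,"wy":0,"wz":0,"hand":0.7},{"x":0,"y":0,"z":-3,"wx":0,"wy":0,"wz":0,"hand":0.7},{"x":0,"y":0,"z":0,"wx":0,"wy":0,"wz":0,"hand":0.7}]'
python3 - <<'E'
from h import *
s,im,W=wrist("pics/w5.png"); H,S,V=board(im,W); RC=R.from_euler("z",CY,degrees=True).as_matrix(); P=1e3*((W-C0)@RC)
p=P[(H>10)&(H<35)&(S>40)&(S<150)&(V>100)&(abs(P[...,2]-44)<8)&(abs(P[...,0])<85)&(abs(P[...,1])<62)]
print(len(p),np.percentile(p[:,:2],[.5,99.5],axis=0).round(1).tolist())
A=np.c_[p[:,:2],np.ones(len(p))]; k=np.linalg.lstsq(A,p[:,2],rcond=None)[0]; print("slope deg",np.degrees(k[:2]).round(2),"z",k[2].round(1))
g=P[(H>40)&(H<90)&(S>80)&(abs(P[...,2]-46)<5)&(abs(P[...,0])<120)&(abs(P[...,1])<80)]; print("rim z",np.median(g[:,2]).round(1))
i,d=env.camera("scene"); print(env.read_state()["wrist_force"].round(1))
cv2.imwrite("pics/end.png",np.vstack([i[120:340,80:560],im[60:280,80:560]]))
E
```

```text
clock: 13.85
tool_pos: [0.5664, 0.2378, 0.0666]
ee_rot: [0.783, 0.622, -0.0, -0.0]
wrist_force: [0.2, -0.2, -0.2]
opening: 0.653
clock: 14.35
tool_pos: [0.5657, 0.2376, 0.0815]
ee_rot: [0.783, 0.622, -0.001, -0.0]
wrist_force: [-0.1, -0.5, 0.5]
opening: 0.703
clock: 14.85
tool_pos: [0.5695, 0.2386, 0.2289]
ee_rot: [0.783, 0.622, 0.005, 0.002]
wrist_force: [0.3, 0.1, 1.2]
opening: 0.698
10402 [[-84.2, -53.7], [75.0, 55.3]]
slope deg [-0.17  0.23] z 42.7
rim z 44.6
[-0.3 -0.2 -0. ]
```

View pics/end.png

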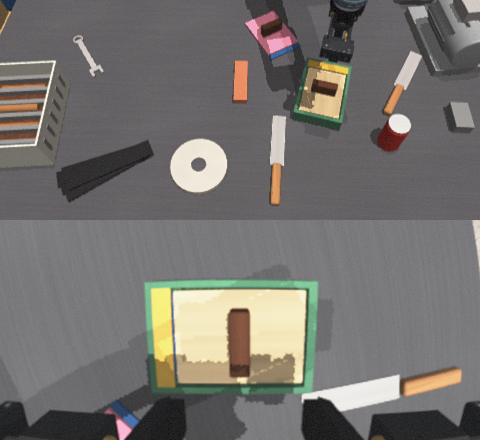

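The final picture shows the board flat in the case at (238,337), tongue under the yellow lip at (161,337). The bystanders have not moved. Handing in.

```bash
python3 -c "
from station import env
print(env.job_done())"
```

```text
the job is handed in; nothing more can be done
None
```

The blade case is closed. I gripped the plywood board by its bar and tilted it 15°. I slid its tongue into the groove under the yellow lip, then pivoted it down about the tongue tip. It was held until it rested flat on the ledges, then released, and the arm pulled straight up.

**Last checks:**
- **Fit:** the board's top sits 1.9 mm below the rim, against 2 mm nominal. Its tilt is within about 0.25°, and it is centred to about 0.5 mm.
- **Touchdown:** contact force on setting it down was about 8 N, and the wrist force was back near zero after release.
- **Bystanders:** in the last scene picture they look unmoved. I compared them by eye and did not measure them.
- **Time:** about 15 s of the 46 s was used.

**Disagreements:**
- The first set of moves was refused because the rows lacked some fields. Nothing had moved by then.
- I never felt the lip as a stop, so I set the tongue depth from measured positions.
- The wrist camera's depth read about 1.3 mm low throughout, but the height above is relative to the rim, so it is not affected.

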